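# Seat a board carrier on its locating pins and keep it down

## Robot

A 6-joint arm with a two-finger parallel gripper is mounted at the origin on a cart in front of the work surface, level with it; the furniture and walls round the work are solid. World frame = base frame: x ahead of the robot, y to its left, z up, the work surface at z = 0. Lengths are in m, angles in rad, forces in N, time in s.
With the tool pointing down it reaches from about 0.35 to 0.975 m from the base axis. Payload 4.9 kg.
Tool frame: the origin (TCP) lies at the very end of the fingers, on their centre line; the grasp point (between the pads) lies 19 mm behind it (ctrl.grasp_offset is the distance from the TCP to the grasp point, in m); z points along the fingers, y is the line along which they close (so a half turn about z gives the same grasp; the last joint's range is limited). The gripper opens to 85 mm and grips with 20 to 120 N. Pads are 22 mm wide; open, the fingers measure 114 mm over their backs; the gripper's body (76 mm by 85 mm) begins 54 mm behind the grasp point. The pads swing forward as they close: fully open they stand 13 mm farther back than shut.
Start: joints at [-1.312, 0.053, 1.613, -0, 1.476, -0.119], TCP at [0.231, -0.581, 0.231] pointing down, gripper open.
Joint ranges: [-3.01, 3.01], [-1.01, 2.22], [0.06, 2.58], [-1.02, 4.17], [0.09, 2.62], [-3.14, 3.14]. Speed limits (rad/s): [2.57, 2.57, 3.14, 3.14, 3.14, 3.14].

## Interface

Orientations are given as a unit quaternion [w, x, y, z].
In Python, from plant import monitor, eyes, ctrl gives the robot as it stands.
- The arm moves only by the tool carry_out, never from a script. Its argument "series" is text: rows parted by semicolons, each of 7 numbers parted by spaces: the shift along the tool's x, y, z in m, then the turn, a rotation vector about the tool's x, y, z in rad, then the closure in counts, from 0 (fully open) to 255 (shut). In form: tx ty tz rx ry rz gripper; .... A call has 1 to 20 rows; each row shifts and turns the commanded pose from where the row before left it, along the tool's axes as they then stand; what a row does not reach is not made up. A row lasts 1/12 s, in which the tool goes at most 41.7 mm and 7.16 degrees, less where a joint would pass 70% of its speed; a pose out of reach is approached as far as the arm can. A call is refused whole if a number of a shift passes 0.0417 or a number of a turn 0.125, either way. A call with a gripper value outside its range is refused whole. The fingers move at their own pace and stop on an object; the grip force is fixed at half the most. Time passes only in rows, so rows that do not move let the fingers close. It gives the time, the measured TCP pose, the force, the opening and the grip force at its end, in the units of the state.
- monitor.get_obs(): the state, without advancing time (a new reading comes with each control period).
- eyes.camera(name): name is "side" or "top" or "wrist"; returns a dict with "frame" (384x512x3 uint8, red, green, blue), "fx", "fy", "cx", "cy" (pixels), "R" (3x3) and "t" (3): a world point X has camera coordinates R X + t. Camera axes: x right, y down, z forward; pixel columns grow to the right and rows downward; lengths in m; the calibration is good to about 2 mm. A picture is of the moment at which its call begins. There is no depth.
- ctrl.hand_in(): hands the job in; it is judged then, once.
The state is a dict: "t": time; "joint_positions": joint angles; "joint_velocities": joint speeds; "effort": joint torques, N m; "tcp_pos": TCP position; "orientation": TCP orientation; "ft_force": force on the tool from outside, world axes, zero at the start; "wrist_torque": the same for the moment, N m; "finger_gap": finger opening in m; "gripper_force": force on a finger pad.
Only numpy, scipy, OpenCV 4.12 (cv2) and the standard library are available. Lean on these libraries where they do the work, as an engineer would, in place of code of your own. Each camera call takes 0.05 s, during which the arm holds its last target. There are 200 camera calls.

## Task

The aluminium carrier with the green circuit board lies askew on the black rework jig, propped up on the jig's two locating pins. With the fingertips, nudge the carrier sideways by its edges until its hole and slot drop over the two pins and it sits flat on the jig, then push the red thumb post round to its stop so that the steel keeper lies over the carrier. Do not lift the carrier, do not touch the circuit board, and leave the solder reel, magnifier and soldering pen beside the jig where they are.

Things in the scene. Friction and masses are not known exactly. Their poses are not given: they have to be found in the camera images.
- jig: Black rework jig fixed to the bench, 170 (x) x 250 (y) mm. Origin: centre of its underside; its deck is 16 mm higher. At yaw 0 x points away from the robot, y left. White corner marks on the deck frame the place of the seated carrier, which is centred on the jig with its axes along the jig's.
- round_pin (a point): Foot (at deck height) of the left locating pin, at (22, 48, 16) mm in the jig's frame. Steel, 8 mm diameter, 7 mm high in all; its upper 4 mm taper to a 3 mm flat tip. The carrier's round hole belongs on it.
- slot_pin (a point): Foot (at deck height) of the right locating pin, at (22, -48, 16) mm in the jig's frame; the same shape. The carrier's slot belongs on it.
- carrier: Loose aluminium plate 100 (x) x 130 (y) x 8 mm, 0.25-0.4 kg, carrying a circuit board. Origin: centre of its underside; seated: 16 mm above the jig's. Starts 9-20 mm short of its place (towards the robot), up to 16 mm to a side, turned up to 0.12 rad, tilted 0.08 rad: far part on the pin tips, near edge on the deck. 2-4 N slide it. Pulled 25 mm short it slips off the pins.
- round_hole (a point): Centre, at the underside, of the carrier's through hole of 10 mm diameter, at (22, 48, 0) mm in the carrier's frame. Within about 2 mm of its pin it drops over it by itself.
- slot (a point): Centre, at the underside, of the carrier's slot, 10 mm along x and 14 mm along y, at (22, -48, 0) mm in the carrier's frame.
- board: Green circuit board with parts on it, 50 x 75 x 16 mm, fixed on top of the carrier, on the side towards the robot; its origin (centre of its underside) is at (-16, 0, 11) mm in the carrier's frame and its parts reach up to 27 mm above the carrier's underside. Not to be touched.
- keeper (a joint): Angle (rad) of the steel keeper, a flat bar that swings about an upright screw on the jig's right side. 0: parked along the jig's +x; grows counter-clockwise from above to its stop at 1.57, along the jig's +y, over the carrier's right edge. Starts at 0-0.3, stays where left, under 1 N at the post. Bar 13 mm wide, 5 thick, underside 9.5 mm above the deck: 1.5 mm over a seated carrier.
- keeper_pivot (a point): Keeper's hinge axis, at (34, -105, 25.5) mm in the jig's frame, at the height of the bar's underside; a screw head stands 8.5 mm above this point.
- keeper_post (a point): Centre of the top of the red thumb post on the keeper's end, 11 mm diameter, 48 mm from the hinge axis. The post rises 22 mm above the bar; its top is 36.5 mm above the deck.
- solder_reel: Solder reel in a black shell, yellow and green on top, 78 mm across, 26 mm high, behind the jig; leave alone. Origin at the centre of its underside.
- loupe: Magnifier lens in a chrome ring, 81 x 75 x 11 mm, lying behind the jig, left of the solder reel; leave alone. Origin at the centre of its underside.
- solder_pen: Soldering pen, 161 mm long along its y, 21 mm thick, lying to the left of the jig; leave alone. Origin at the middle of its underside.

How it is judged:
On the way, in this order (a step that is already met when the one before it is completed fails the run):
1. the carrier has dropped over both pins and sits flat on the jig (horizontal distance between round_hole and round_pin below 0.003 m and horizontal distance between slot and slot_pin below 0.005 m and z of carrier in the frame of jig below 0.0185 m and angle between carrier's own z axis and vertical below 0.025 rad), for 0.2 s.
2. the keeper has been swung over the carrier to its stop (all of step 1 and value of joint keeper above 1.4 rad), for 0.2 s.
At the end, for the whole second after the job is handed in: The carrier lies flat on the jig's deck (within 2.5 mm and 0.025 rad), its round hole within 3 mm and its slot within 5 mm of their pins, at rest, and the keeper stands within 0.17 rad of its stop over the carrier (all of step 2 and linear speed of carrier below 0.01 m/s); the robot touches nothing.
It fails at once if the carrier is lifted or upended (z of carrier in the frame of jig above 0.028 m or z of any of round_hole, slot in the frame of jig above 0.031 m or angle between carrier's own z axis and vertical above 0.2 rad).
It fails at once if the circuit board is touched (contact force between any of the fingers, the arm and board above 1 N).
It fails at once if a bystander is moved more than 15 mm (distance of any of solder_reel, loupe, solder_pen from where it was at the start of the episode above 0.015 m).
It also fails if it takes over 54 s, if anything falls off the work surface, if the arm or the gripper's body presses on something with over 40 N, if the wrist force passes 120 N, or if a joint passes its speed limit or range.

## Working session

There is one attempt and no reset: what is moved stays moved. The work goes in short steps, Python scripts to look and compute and a tool call to move; the robot and the scene stay as the last step left them, time stands still between calls to the robot, and variables do not carry over. Pictures are saved under pics/ and viewed, at most 10 in all, crops included, and the job is handed in when it is done.

Besides the shell and the picture viewer there is one more tool, called after "Call:" as name(argument=value, ...) on one line, values as JSON. carry_out: Moves the arm, as the interface text tells. Its arguments: {"type":"object","properties":{"series":{"type":"string"}},"required":["series"]}

```bash
ls; mkdir -p pics; python3 - <<'E'
from plant import monitor, eyes, ctrl
import cv2,numpy as np
o=monitor.get_obs();print(o['t'],o['tcp_pos'],o['orientation'],o['finger_gap'],ctrl.grasp_offset)
for n in('top','side'):
    c=eyes.camera(n);np.savez(f'pics/{n}0.npz',**c)
    cv2.imwrite(f'pics/{n}0.png',c['frame'][:,:,::-1]);print(n,c['fx'],c['cx'],c['cy'],-c['R'].T@c['t'],c['R'].round(3).tolist())
E
```

```text
pics
0.0 [ 0.23039432 -0.58030624  0.23006283] [-1.03016708e-03  9.82209514e-01  1.87785525e-01 -7.67775832e-05] 0.08520837431373621 0.0187
top 453.72974752936364 259.4467908440391 190.67858600068186 [0.43206443 0.341373   0.88200448] [[0.003, -1.0, -0.023], [-0.985, 0.001, -0.17], [0.17, 0.024, -0.985]]
side 416.54760427735664 248.55764071636105 193.30391143352196 [0.52619742 0.96293686 0.62032631] [[-0.996, -0.083, 0.023], [-0.073, 0.666, -0.743], [0.047, -0.742, -0.669]]
```

View pics/top0.png

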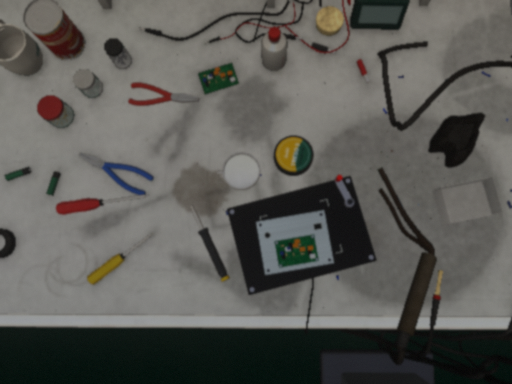

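View pics/side0.png

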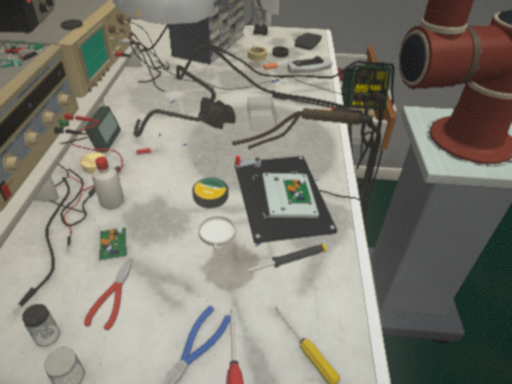

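The top view shows the jig at about (302,235), turned about +0.24 rad. The carrier is at (295,241), short of its place, the red post is at (339,179), the reel at (294,155), the loupe at (242,171) and the pen at (213,255). The side view agrees. Next I'll measure them.

```bash
cat > h.py <<'E'
import numpy as np,cv2
def cast(c,uv,z):
    uv=np.atleast_2d(np.asarray(uv,float))
    d=np.c_[(uv[:,0]-c['cx'])/c['fx'],(uv[:,1]-c['cy'])/c['fy'],np.ones(len(uv))]@c['R']
    o=-c['R'].T@c['t']; return o+d*((z-o[2])/d[:,2])[:,None]
def proj(c,X):
    p=np.atleast_2d(X)@c['R'].T+c['t'];return np.c_[c['fx']*p[:,0]/p[:,2]+c['cx'],c['fy']*p[:,1]/p[:,2]+c['cy']]
def big(m,near=None):
    cs,_=cv2.findContours(m.astype(np.uint8),cv2.RETR_EXTERNAL,cv2.CHAIN_APPROX_NONE)
    return max(cs,key=cv2.contourArea)[:,0,:]
def rect(P):
    r=cv2.minAreaRect((P[:,:2]*1000).astype(np.float32));return r,cv2.boxPoints(r)
def tojig(J,P): # J=(x,y,yaw) world->jig xy
    c,s=np.cos(J[2]),np.sin(J[2]);return (np.atleast_2d(P)[:,:2]-np.array(J[:2]))@np.array([[c,-s],[s,c]])
E
python3 - <<'E'
from h import *
c=dict(np.load('pics/top0.npz'));f=c['frame'].astype(int)
v=f.max(2);roi=np.zeros(v.shape,bool);roi[165:305,222:385]=1
jm=(v<60)&roi
jm=cv2.morphologyEx(jm.astype(np.uint8),cv2.MORPH_OPEN,np.ones((3,3)))
r,b=rect(cast(c,big(jm),.016));print('jig',r,b.tolist())
roi[:]=0;roi[208:275,250:338]=1
am=(v>110)&roi
am=cv2.morphologyEx(am.astype(np.uint8),cv2.MORPH_OPEN,np.ones((5,5)))
r,b=rect(cast(c,big(am),.026));print('car',r,b.tolist())
red=(f[:,:,0]>110)&(f[:,:,1]<70);red[:,:325]=0;red[:,350:]=0;red[:165]=0;red[190:]=0
y,x=np.nonzero(red);print(x.mean(),y.mean(),cast(c,[x.mean(),y.mean()],.048))
cv2.imwrite('pics/crop.png',cv2.resize(c['frame'][165:305,222:385,::-1],None,fx=4.5,fy=4.2,interpolation=cv2.INTER_CUBIC))
print(f[235,240],f[225,270],f[250,300])
E
```

```text
jig ((497.5054016113281, 283.96783447265625), (169.60018920898438, 248.97154235839844), 15.225828170776367) [[382.9889831542969, 381.8133544921875], [448.3749084472656, 141.58119201660156], [612.0218505859375, 186.122314453125], [546.6358642578125, 426.3544921875]]
car ((501.2696533203125, 316.4356689453125), (84.15206909179688, 145.73208618164062), 46.92323684692383) [[419.3084411621094, 335.4675598144531], [525.7568969726562, 235.93580627441406], [583.2308349609375, 297.4037780761719], [476.78240966796875, 396.935546875]]
339.09090909090907 176.9090909090909 [[0.60202899 0.21264854 0.048     ]]
[22 20 22] [119 127 132] [91 61 22]
```

View pics/crop.png

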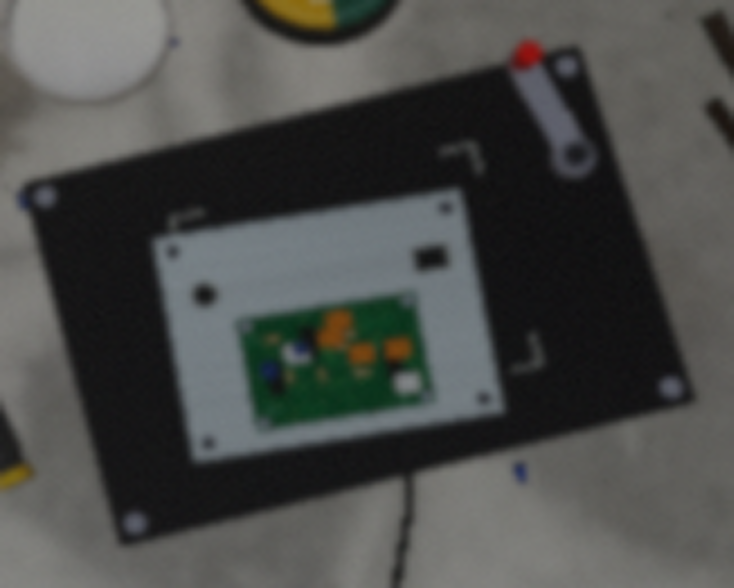

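The crop shows the carrier corners at (152,236), (463,187), (505,412) and (192,462) (crop scale 4.5 x 4.2). The hole is at (204,294), the slot at (431,258), the post at (529,53) and the hinge at (574,155). The jig rectangle matches 170x250.

```bash
python3 - <<'E'
from h import *
from plant import monitor,eyes
c=dict(np.load('pics/top0.npz'));J=(.4975,.2840,.2657)
def T(p,z): 
    p=np.array(p,float);return cast(c,p/np.array([4.503,4.2])+[222,165]-.4,z)
for n,p,z in [('FL',(152,236),.032),('FR',(463,187),.032),('NR',(505,412),.024),('NL',(192,462),.024),('hole',(204,294),.030),('slot',(431,258),.030),('post',(529,53),.0525),('piv',(574,155),.034),('markFL',(170,215),.016),('markFR',(474,146),.016),('markNR',(541,367),.016)]:
    w=T(p,z);print(n,(w*1000).round(1),'jig',(tojig(J,w)*1000).round(1))
w=eyes.camera('wrist');o=monitor.get_obs();C=-w['R'].T@w['t']
print(w['fx'],C-o['tcp_pos'],w['R'].round(3).tolist())
E
```

```text
FL [[521.3 369.2  32. ]] jig [[45.4 76. ]]
FR [[543.5 239.3  32. ]] jig [[ 32.6 -55.2]]
NR [[444.1 223.1  24. ]] jig [[-67.6 -44.7]]
NL [[421.8 352.5  24. ]] jig [[-55.1  85.9]]
hole [[495.6 347.5  30. ]] jig [[14.8 61.8]]
slot [[511.8 253.   30. ]] jig [[  5.7 -33.7]]
post [[600.5 213.4  52.5]] jig [[ 80.9 -95.2]]
piv [[557.7 193.   34. ]] jig [[  34.2 -103.6]]
markFL [[532.6 362.1  16. ]] jig [[54.4 66.2]]
markFR [[564.5 232.3  16. ]] jig [[ 51.1 -67.5]]
markNR [[464.2 206.5  16. ]] jig [[-52.5 -66. ]]
311.253927665252 [0.06603106 0.02564345 0.14269682] [[0.369, -0.93, -0.001], [-0.892, -0.354, 0.281], [-0.261, -0.102, -0.96]]
```

Carrier relative to the jig: (-11, +15.5) mm, yaw about -0.10 rad. The sizes, pivot and marks all agree. I'll move to a spot in front of the near edge.

Call:
carry_out(series="0.0343 -0.0097 0 0 0 0 0;0.0343 -0.0097 0 0 0 0 0;0.0343 -0.0097 0 0 0 0 0;0.0343 -0.0097 0 0 0 0 0;0.0343 -0.0097 0 0 0 0 0;0.0343 -0.0097 0 0 0 0 0;0.0152 -0.0373 0 0 0 0 0;0.0152 -0.0373 0 0 0 0 0;0.0152 -0.0373 0 0 0 0 0;0.0152 -0.0373 0 0 0 0 0;0.0152 -0.0373 0 0 0 0 0;0.0152 -0.0373 0 0 0 0 0;0.0152 -0.0373 0 0 0 0 0;0.0152 -0.0373 0 0 0 0 0;0.0152 -0.0373 0 0 0 0 0;0.0152 -0.0373 0 0 0 0 0")

```text
t: 1.48
tcp_pos: [0.4034, -0.0463, 0.2311]
orientation: [0.0, 0.982, 0.187, 0.0]
ft_force: [1.4, 0.0, -0.0]
finger_gap: 0.0853
gripper_force: 0.0
```

Call:
carry_out(series="0.0152 -0.0373 0.007 0 0 0 0;0.0152 -0.0373 0.007 0 0 0 0;0.0152 -0.0373 0.007 0 0 0 0;0.0152 -0.0373 0.007 0 0 0 0;0.0152 -0.0373 0.007 0 0 0 0;0.0152 -0.0373 0.007 0 0 0 0;0.0152 -0.0373 0.007 0 0 0 0;0.0152 -0.0373 0.007 0 0 0 0;0 0 0.007 0 0 0.112 0;0 0 0.007 0 0 0 0;0 0 0 0 0 0 0;0 0 0 0 0 0 0")

```text
t: 2.48
tcp_pos: [0.4067, 0.2732, 0.1606]
orientation: [0.0, 0.991, 0.133, -0.001]
ft_force: [0.0, 0.4, -0.3]
finger_gap: 0.0854
gripper_force: 0.0
```

```bash
cat > look.py <<'E'
import sys
from h import *
from plant import monitor,eyes
J=(.4975,.2840,.2657)
def st():
    o=monitor.get_obs();q=o['orientation'];yaw=2*np.arctan2(q[2],q[1])
    print('t',round(o['t'],2),'tcp',(o['tcp_pos']*1000).round(1),'jig',(tojig(J,o['tcp_pos'])*1000).round(1),'yawrel',round(yaw-J[2],4),'q',np.round(q,3),'F',np.round(o['ft_force'],1),'gap',round(o['finger_gap'],4))
    return o
if __name__=='__main__':
    st()
    for a in sys.argv[1:]:
        n,t=a.split(':');c=eyes.camera(n);np.savez(f'pics/{t}.npz',**c);cv2.imwrite(f'pics/{t}.png',c['frame'][:,:,::-1])
E
python3 look.py wrist:w1 side:s1
```

```text
t 2.48 tcp [406.7 273.2 160.6] jig [[-90.5  13.4]] yawrel 0.0011 q [ 0.     0.991  0.133 -0.001] F [ 0.   0.4 -0.3] gap 0.0854
```

View pics/w1.png

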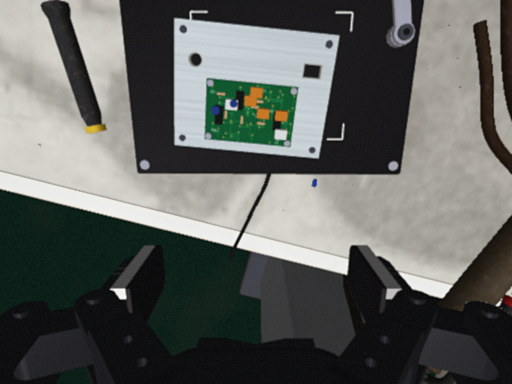

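The wrist view shows the carrier corners at (174,17), (339,35), (320,158) and (175,145), the deck marks at (190,11), (352,12) and (344,138), the jig's near edge on row 173, and the open fingertips at (150,250) and (362,250).

```bash
cat > car.py <<'E'
from h import *
J=(.4975,.2840,.2657)
def corners(c,flat=False,dbg=''):
    f=c['frame'].astype(int);
    # silver carrier + green board inside the deck region
    R=np.array([[np.cos(J[2]),-np.sin(J[2])],[np.sin(J[2]),np.cos(J[2])]])
    q=np.array([[-80,-82],[-80,100],[58,100],[58,-82]])/1000@R.T+J[:2]
    roi=np.zeros(f.shape[:2],np.uint8);cv2.fillPoly(roi,[proj(c,np.c_[q,np.full(4,.022)]).astype(np.int32)],1)
    m=((f.max(2)>75)&(roi>0)).astype(np.uint8);m=cv2.morphologyEx(m,cv2.MORPH_OPEN,np.ones((7,7)))
    h=cv2.convexHull(big(m)).reshape(-1,2)
    b=cv2.approxPolyN(h.reshape(-1,1,2),4,ensure_convex=True).reshape(-1,2).astype(float)
    far=.024 if flat else .032
    w=[]
    mid=tojig(J,cast(c,b.mean(0),.028))[0]
    for p in b:
        g=tojig(J,cast(c,p,.028))[0];w.append(cast(c,p,far if g[0]>mid[0] else .024)[0])
    g=tojig(J,np.array(w))*1000
    k=lambda sx,sy:g[np.argmax(sx*(g[:,0]-mid[0]*1e3)+sy*(g[:,1]-mid[1]*1e3))]
    FL,FR,NR,NL=k(1,1),k(1,-1),k(-1,-1),k(-1,1)
    y=-np.arctan2((FL-FR+NL-NR)[0],(FL-FR+NL-NR)[1]);y2=np.arctan2((FL+FR-NL-NR)[1],(FL+FR-NL-NR)[0])
    print('px',b.round(1).tolist());print('FL',FL.round(1),'FR',FR.round(1),'NR',NR.round(1),'NL',NL.round(1),'ctr',g.mean(0).round(1),'yaw',y.round(3),y2.round(3),'len',np.linalg.norm(FL-FR).round(1),np.linalg.norm(FL-NL).round(1))
E
python3 - <<'E'
from car import *
c=dict(np.load('pics/w1.npz'))
corners(c)
for n,p,z in [('mFL',(190,11),.016),('mFR',(352,12),.016),('mNR',(344,138),.016),('jNL',(138,173),.016),('jNR',(401,173),.016),('hole',(195.5,59.5),.0305),('slot',(312.5,71.5),.0305),('piv',(403.5,32),.034)]:
    print(n,(tojig(J,cast(c,p,z))*1000).round(1))
c=dict(np.load('pics/top0.npz'));corners(c)
E
```

```text
px [[340.0, 34.0], [319.0, 159.0], [174.0, 145.0], [174.0, 17.0]]
FL [43.9 76.4] FR [ 32.  -53.8] NR [-69.1 -44.7] NL [-56.6  85.7] ctr [-12.4  15.9] yaw -0.093 -0.091 len 130.8 100.9
mFL [[52.  66.7]]
mFR [[ 51.4 -66.4]]
mNR [[-51.1 -68.1]]
jNL [[-84.  123.7]]
jNR [[ -83.8 -124.7]]
hole [[13.4 61.6]]
slot [[  4.4 -33.8]]
piv [[  33.1 -103. ]]
px [[333.0, 263.0], [264.0, 275.0], [255.0, 221.0], [324.0, 210.0]]
FL [45.2 76.7] FR [ 31.2 -54. ] NR [-67.7 -43.2] NL [-55.7  86.6] ctr [-11.8  16.5] yaw -0.099 -0.103 len 131.4 101.3
```

```bash
python3 - <<'E'
from car import *
c=dict(np.load('pics/w1.npz'));J=np.array(J);R=np.array([[np.cos(J[2]),-np.sin(J[2])],[np.sin(J[2]),np.cos(J[2])]])
for dz in(0,.013):
  for dx in(.011,-.011):
    for dy in(-.0427,-.057): 
      p=R@np.array([-.0905+dx,.0134+dy])+J[:2];print(dz,dx,dy,proj(c,[*p,.1606+dz]).round(0))
cv2.imwrite('pics/tip.png',cv2.resize(c['frame'][230:340,330:430,::-1],None,fx=5,fy=5))
E
```

```text
0 0.011 -0.0427 [[341. 228.]]
0 0.011 -0.057 [[370. 228.]]
0 -0.011 -0.0427 [[338. 268.]]
0 -0.011 -0.057 [[365. 268.]]
0.013 0.011 -0.0427 [[349. 240.]]
0.013 0.011 -0.057 [[380. 240.]]
0.013 -0.011 -0.0427 [[345. 282.]]
0.013 -0.011 -0.057 [[375. 282.]]
```

View pics/tip.png

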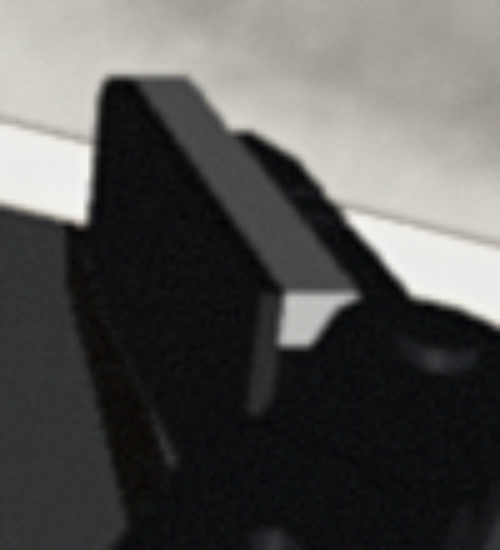

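The pad tips project about 13 mm behind the TCP, as the notes say for open fingers. So TCP z = 0.005 puts the tips about 2 mm above the deck.

Call:
carry_out(series="0 -0.0025 0.035 0 0 0 0;0 0 0.035 0 0 0 0;0 0 0.035 0 0 0 0;0 0 0.035 0 0 0 0;0 0 0.008 0 0 0 0;0 0 0.0075 0 0 0 0;0 0 0 0 0 0 0;0 0 0 0 0 0 0")

```text
t: 3.25
tcp_pos: [0.4081, 0.277, 0.0078]
orientation: [-0.001, 0.991, 0.132, 0.002]
ft_force: [0.2, 0.3, 0.3]
finger_gap: 0.0852
gripper_force: 0.0
```

```bash
python3 look.py side:s2 wrist:w2; python3 - <<'E'
import cv2,numpy as np
a=cv2.resize(cv2.imread('pics/s2.png')[140:250,220:350],None,fx=3.0,fy=3.0,interpolation=cv2.INTER_CUBIC)
b=cv2.imread('pics/w2.png')[0:300,60:460]
h=330;out=np.zeros((h,800,3),np.uint8);out[:330,:390]=a[:330,:390];out[:300,395:795]=b;cv2.imwrite('pics/c2.png',out)
E
```

```text
t 3.25 tcp [408.1 277.    7.8] jig [[-88.2  16.7]] yawrel -0.0003 q [-0.001  0.991  0.132  0.002] F [0.2 0.3 0.3] gap 0.0852
```

View pics/c2.png

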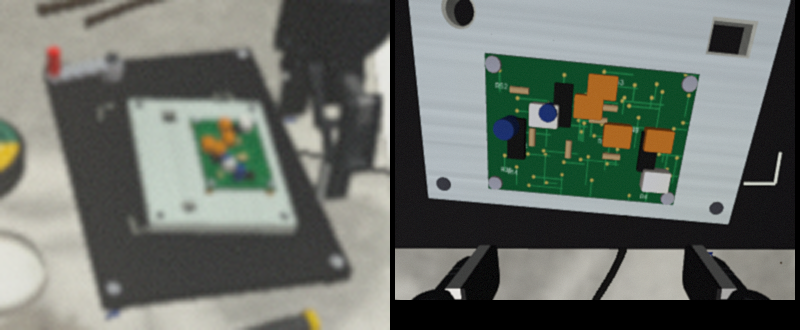

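The wrist view shows both fingertips straddling in front of the near edge, at combined pixels (490,250) and (690,250) with the carrier edge above them. Now I'll push forward to square it up.

Call:
carry_out(series="0 0 0.002 0 0 0 0;0.002 0 0 0 0 0 0;0.002 0 0 0 0 0 0;0.002 0 0 0 0 0 0;0.002 0 0 0 0 0 0;0.002 0 0 0 0 0 0;0.002 0 0 0 0 0 0;0.002 0 0 0 0 0 0;0.002 0 0 0 0 0 0;0.002 0 0 0 0 0 0;0.002 0 0 0 0 0 0;0.002 0 0 0 0 0 0;0 0 0 0 0 0 0;0 0 0 0 0 0 0")

```text
t: 4.52
tcp_pos: [0.428, 0.2825, 0.0039]
orientation: [-0.0, 0.991, 0.133, 0.0]
ft_force: [-0.3, 0.3, 0.5]
finger_gap: 0.0853
gripper_force: 0.1
```

```bash
python3 look.py top:t3; python3 -c "
from car import *
corners(dict(np.load('pics/t3.npz')))"
```

```text
t 4.52 tcp [428.  282.5   3.9] jig [[-67.5  16.8]] yawrel 0.0001 q [-0.     0.991  0.133  0.   ] F [-0.3  0.3  0.5] gap 0.0853
px [[326.0, 234.0], [261.0, 261.0], [252.0, 221.0], [319.0, 205.0]]
FL [46.6 82.2] FR [ 42.8 -47.6] NR [-12.7 -45.9] NL [-29.4  85.3] ctr [11.9 18.5] yaw 0.049 -0.036 len 129.8 76.1
```

Call:
carry_out(series="0.002 0 0 0 0 0 0;0.002 0 0 0 0 0 0;0.001 0 0 0 0 0 0;0 0 0 0 0 0 0;0 0 0 0 0 0 0;-0.004 0 0 0 0 0 0;-0.01 0 0 0 0 0 0;-0.02 0 -0.02 0 0 0 0;0 0 -0.04 0 0 0 0;0 0 -0.04 0 0 0 0;0 0 -0.03 0 0 0 0;0 0 0 0 0 0 0;0 0 0 0 0 0 0")

```text
t: 5.65
tcp_pos: [0.4007, 0.2754, 0.1365]
orientation: [-0.001, 0.991, 0.133, 0.003]
ft_force: [0.2, 0.3, -0.0]
finger_gap: 0.0853
gripper_force: 0.0
```

```bash
python3 look.py wrist:w4 top:t4; python3 -c "
from car import *
corners(dict(np.load('pics/w4.npz')))
corners(dict(np.load('pics/t4.npz')))"
```

```text
t 5.65 tcp [400.7 275.4 136.5] jig [[-95.7  17.1]] yawrel 0.0003 q [-0.001  0.991  0.133  0.003] F [ 0.2  0.3 -0. ] gap 0.0853
px [[352.0, 0.0], [331.0, 139.0], [170.0, 139.0], [156.0, 0.0]]
FL [44.8 86.7] FR [ 44.8 -51.1] NR [-52.8 -44.7] NL [-52.8  86.4] ctr [-4.  19.3] yaw 0.0 -0.031 len 137.8 97.7
px [[331.0, 255.0], [264.0, 273.0], [250.0, 220.0], [319.0, 202.0]]
FL [49.4 85.3] FR [ 48.3 -49.2] NR [-52.6 -43.8] NL [-52.1  85.6] ctr [-1.8 19.5] yaw -0.006 -0.028 len 134.5 101.6
```

```bash
python3 - <<'E'
from car import *
from plant import monitor
print(monitor.get_obs()['joint_positions'].round(3) if hasattr(monitor.get_obs()['joint_positions'],'round') else monitor.get_obs()['joint_positions'])
c=dict(np.load('pics/top0.npz'))
for p in [(203,229),(226,280),(212,252)]: print((tojig(J,cast(c,p,.015))*1000).round())
E
```

```text
[ 0.449 -0.211  2.03   0.     1.324  1.754]
[[ 58. 177.]]
[[-46. 158.]]
[[ 11. 171.]]
```

Call:
carry_out(series="0.0232 -0.0225 0 0 0 0 0;0.0232 -0.0225 0 0 0 0 0;0.0232 -0.0225 0 0 0 0 0;0.0232 -0.0225 0 0 0 0 0;0 0 0 0 0 0 0")

```text
t: 6.17
tcp_pos: [0.466, 0.3885, 0.1303]
orientation: [0.0, 0.991, 0.133, -0.002]
ft_force: [-0.4, -0.4, -0.1]
finger_gap: 0.0854
gripper_force: 0.0
```

Call:
carry_out(series="0 0 0 0 0 -0.1208 0;0 0 0 0 0 -0.1208 0;0 0 0 0 0 -0.1208 0;0 0 0 0 0 -0.1208 0;0 0 0 0 0 -0.1208 0;0 0 0 0 0 -0.1208 0;0 0 0 0 0 -0.1208 0;0 0 0 0 0 -0.1208 0;0 0 0 0 0 -0.1208 0;0 0 0 0 0 -0.1208 0;0 0 0 0 0 -0.1208 0;0 0 0 0 0 -0.1208 0;0 0 0 0 0 -0.1208 0;0 0 0 0 0 0 0;0 0 0 0 0 0 0")

```text
t: 7.42
tcp_pos: [0.4643, 0.385, 0.1317]
orientation: [-0.001, 0.609, 0.793, -0.002]
ft_force: [-0.0, 0.6, 0.1]
finger_gap: 0.0854
gripper_force: 0.0
```

```bash
python3 look.py
```

```text
t 7.42 tcp [464.3 385.  131.7] jig [[ -5.5 106.2]] yawrel 1.5673 q [-0.001  0.609  0.793 -0.002] F [-0.   0.6  0.1] gap 0.0854
```

Call:
carry_out(series="0 0.002 0.035 0 0 0 0;0 0 0.035 0 0 0 0;0 0 0.035 0 0 0 0;0 0 0.012 0 0 0 0;0 0 0.0095 0 0 0 0;0 0 0 0 0 0 0;-0.004 0 0 0 0 0 0;-0.002 0 0 0 0 0 0;-0.002 0 0 0 0 0 0;-0.002 0 0 0 0 0 0;-0.002 0 0 0 0 0 0;-0.002 0 0 0 0 0 0;-0.002 0 0 0 0 0 0;-0.002 0 0 0 0 0 0;-0.002 0 0 0 0 0 0;-0.002 0 0 0 0 0 0;-0.002 0 0 0 0 0 0;-0.002 0 0 0 0 0 0;0 0 0 0 0 0 0;0 0 0 0 0 0 0")

```text
t: 9.08
tcp_pos: [0.4747, 0.3619, 0.0084]
orientation: [-0.0, 0.608, 0.794, 0.001]
ft_force: [-1.7, 3.7, 6.0]
finger_gap: 0.0855
gripper_force: 3.5
```

```bash
python3 look.py top:t5; python3 -c "
from car import *
corners(dict(np.load('pics/t5.npz')))"
```

```text
t 9.08 tcp [474.7 361.9   8.4] jig [[-1.5 81.1]] yawrel 1.5698 q [-0.     0.608  0.794  0.001] F [-1.7  3.7  6. ] gap 0.0855
px [[340.0, 254.0], [326.0, 257.0], [295.0, 210.0], [326.0, 201.0]]
FL [45.5 -1.4] FR [ 46.7 -62.4] NR [-55.2 -60.5] NL [-53.8 -33.8] ctr [ -4.2 -39.5] yaw -0.003 0.15 len 61.0 104.4
```

There is a 6 N upward force on the fingers and they sit a bit high. I'll back off, lower them, and check the force before pushing on.

Call:
carry_out(series="0.004 0 0 0 0 0 0;0.004 0 0 0 0 0 0;0 0 0 0 0 0 0;0 0 0.002 0 0 0 0;0 0 0.002 0 0 0 0;0 0 0 0 0 0 0;0 0 0 0 0 0 0")

```text
t: 9.72
tcp_pos: [0.472, 0.3687, 0.0029]
orientation: [-0.0, 0.607, 0.794, -0.0]
ft_force: [-0.8, -0.0, 0.1]
finger_gap: 0.0853
gripper_force: 0.2
```

```bash
python3 look.py top:t6 wrist:w6; python3 -c "
from car import *
corners(dict(np.load('pics/t6.npz')))
a=cv2.imread('pics/t6.png')[165:305,222:385];b=cv2.imread('pics/w6.png')[:,60:460]
o=np.zeros((384,800,3),np.uint8);o[:343,:400]=cv2.resize(a,(400,343),interpolation=cv2.INTER_CUBIC);o[:,400:]=b;cv2.imwrite('pics/c6.png',o)"
```

```text
t 9.72 tcp [472.  368.7   2.9] jig [[-2.4 88.5]] yawrel 1.5705 q [-0.     0.607  0.794 -0.   ] F [-0.8 -0.   0.1] gap 0.0853
px [[340.0, 254.0], [322.0, 258.0], [287.0, 212.0], [326.0, 201.0]]
FL [45.8 14.2] FR [ 46.7 -62.4] NR [-55.2 -60.5] NL [-53.6 -26.1] ctr [ -4.1 -33.7] yaw -0.007 0.188 len 76.6 107.2
```

View pics/c6.png

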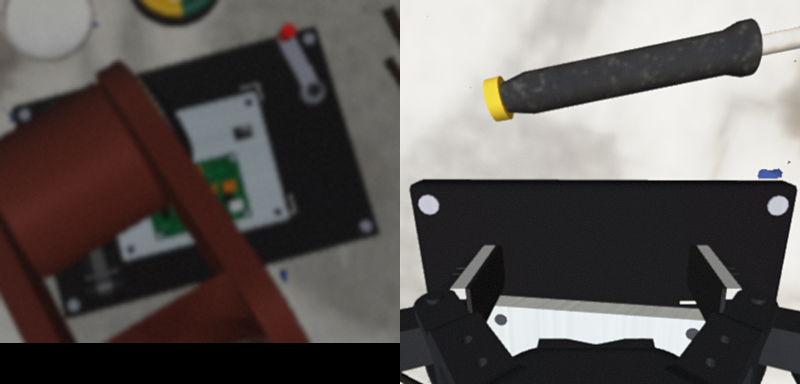

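The left half of the picture shows the carrier nearly squared up, just left of its marks. The right half shows the two tips clear of the carrier's left edge, with the near corner at (497,297), and the force is back to zero. I'll push the last few mm with the tips lower.

Call:
carry_out(series="-0.004 0 0 0 0 0 0;-0.002 0 0 0 0 0 0;-0.0015 0 0 0 0 0 0;-0.0015 0 0 0 0 0 0;-0.001 0 0 0 0 0 0;-0.001 0 0 0 0 0 0;-0.0005 0 0 0 0 0 0;0 0 0 0 0 0 0;0 0 0 0 0 0 0")

```text
t: 10.57
tcp_pos: [0.4751, 0.3579, 0.0033]
orientation: [-0.0, 0.607, 0.794, -0.0]
ft_force: [-0.8, 0.2, -0.6]
finger_gap: 0.0855
gripper_force: 0.4
```

```bash
python3 look.py top:t7; python3 -c "
from car import *
corners(dict(np.load('pics/t7.npz')))"
```

```text
t 10.57 tcp [475.1 357.9   3.3] jig [[-2.2 77.2]] yawrel 1.5705 q [-0.     0.607  0.794 -0.   ] F [-0.8  0.2 -0.6] gap 0.0855
px [[343.0, 253.0], [326.0, 253.0], [298.0, 207.0], [326.0, 200.0]]
FL [49.5 -8.4] FR [ 48.5 -63. ] NR [-54.9 -66.4] NL [-46.7 -35.9] ctr [ -0.9 -43.4] yaw -0.108 0.154 len 54.6 100.0
```

Call:
carry_out(series="0.004 0 0 0 0 0 0;0.016 0 0 0 0 0 0;0 0 -0.04 0 0 0 0;0 0 -0.04 0 0 0 0;0 0 -0.04 0 0 0 0;0 0 -0.03 0 0 0.1208 0;0 0 0 0 0 0.1208 0;0 0 0 0 0 0.1208 0;0 0 0 0 0 0.1208 0;0 0 0 0 0 0.1208 0;0 0 0 0 0 0.1208 0;0 0 0 0 0 0.1208 0;0 0 0 0 0 0.1208 0;0 0 0 0 0 0.1208 0;0 0 0 0 0 0.1208 0;0 0 0 0 0 0.1208 0;0 0 0 0 0 0.1208 0;0 0 0 0 0 0.1208 0;0 0 0 0 0 0 0")

```text
t: 12.2
tcp_pos: [0.47, 0.3773, 0.1533]
orientation: [0.0, 0.991, 0.132, 0.0]
ft_force: [1.1, -1.5, -0.4]
finger_gap: 0.0856
gripper_force: 0.0
```

Call:
carry_out(series="-0.024 0.024 0 0 0 0 0;-0.024 0.024 0 0 0 0 0;-0.024 0.024 0 0 0 0 0;-0.024 0.024 0 0 0 0 0;0 0 0 0 0 0 0;0 0 0 0 0 0 0")

```text
t: 12.7
tcp_pos: [0.4019, 0.2585, 0.1531]
orientation: [-0.0, 0.991, 0.133, 0.0]
ft_force: [-0.5, 0.4, 1.2]
finger_gap: 0.0854
gripper_force: 0.0
```

```bash
python3 look.py top:t8 wrist:w8; python3 -c "
from car import *
corners(dict(np.load('pics/t8.npz')));corners(dict(np.load('pics/w8.npz')))
"
```

```text
t 12.7 tcp [401.9 258.5 153.1] jig [[-99.    0.5]] yawrel 0.0013 q [-0.     0.991  0.133  0.   ] F [-0.5  0.4  1.2] gap 0.0854
px [[342.0, 251.0], [273.0, 270.0], [260.0, 216.0], [327.0, 198.0]]
FL [51.8 65.2] FR [ 51.7 -65.9] NR [-50.9 -65.7] NL [-51.2  68. ] ctr [0.4 0.4] yaw 0.001 -0.014 len 131.1 103.0
px [[342.0, 0.0], [332.0, 133.0], [179.0, 132.0], [171.0, 0.0]]
FL [46.7 64.2] FR [ 46.9 -64.1] NR [-52.2 -65.4] NL [-51.5  66.7] ctr [-2.5  0.3] yaw -0.002 -0.006 len 128.3 98.3
```

View pics/w8.png

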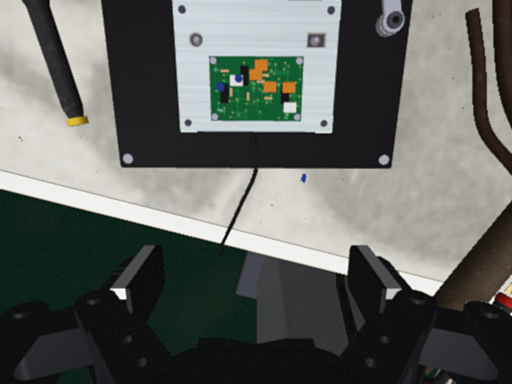

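The hole (196,40) and slot (316,40) both show a bright pin inside, and the near edge is parallel to the jig. I'll check numerically whether it sits flat.

```bash
python3 -c "
from car import *
c=dict(np.load('pics/w8.npz'))
for z in(.024,.030):
    a=tojig(J,cast(c,[[196.3,40.5],[316.5,40.5]],z))*1000;print(z,a.round(1).tolist(),np.linalg.norm(a[0]-a[1]).round(1))
corners(dict(np.load('pics/t8.npz')),True)
# near-edge corner screws and far screws: carrier corner screws spacing far vs near
s=[(182,10),(330.5,10),(327.5,123),(188,123)]
for zf in(.024,.031):
    a=tojig(J,np.vstack([cast(c,s[:2],zf),cast(c,s[2:],.024)]))*1000;print(zf,a.round(1).tolist())
cv2.imwrite('pics/h8.png',cv2.resize(np.hstack([c['frame'][20:60,176:216],c['frame'][20:60,296:336]])[:,:,::-1],None,fx=8,fy=8,interpolation=cv2.INTER_CUBIC))
"
```

```text
0.024 [[20.4, 48.0], [20.6, -47.9]] 96.0
0.03 [[19.4, 47.0], [19.5, -46.9]] 93.9
px [[342.0, 251.0], [273.0, 270.0], [260.0, 216.0], [327.0, 198.0]]
FL [52.8 65.1] FR [ 52.6 -67.2] NR [-50.9 -65.7] NL [-51.2  68. ] ctr [0.8 0.1] yaw 0.001 -0.021 len 132.3 104.0
0.024 [[42.1, 58.0], [42.2, -57.6], [-43.8, -61.0], [-43.9, 58.5]]
0.031 [[40.3, 56.6], [40.4, -56.1], [-43.8, -61.0], [-43.9, 58.5]]
```

View pics/h8.png

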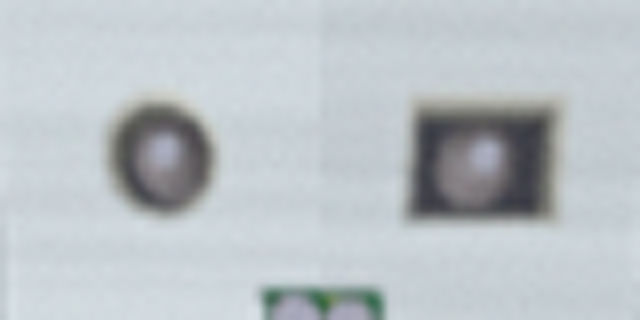

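The hole-to-slot spacing comes out at 96.0 mm at z = 24 mm, and the 8 mm pins show inside both openings, so the carrier is seated flat. Next is the keeper. I'll shut the gripper, go behind the post and turn the tool -0.7 rad.

Call:
carry_out(series="0.0332 0.0186 0 0 0 0 255;0.0332 0.0186 0 0 0 0 255;0.0332 0.0186 0 0 0 0 255;0.0332 0.0186 0 0 0 0 255;0.0332 0.0186 0 0 0 0 255;0.0332 0.0186 0 0 0 0 255;0 0 0 0 0 0.1167 255;0 0 0 0 0 0.1167 255;0 0 0 0 0 0.1167 255;0 0 0 0 0 0.1167 255;0 0 0 0 0 0.1167 255;0 0 0 0 0 0.1167 255;0 0 0 0 0 0 255;0 0 0 0 0 0 255")

```text
t: 13.97
tcp_pos: [0.6248, 0.2049, 0.153]
orientation: [-0.0, 0.977, -0.213, 0.0]
ft_force: [0.3, 0.0, 0.5]
finger_gap: -0.0003
gripper_force: 0.0
```

```bash
cat > post.py <<'E'
from car import *
import sys
for n in sys.argv[1:]:
    c=dict(np.load(f'pics/{n}.npz'));f=c['frame'].astype(int)
    red=(f[:,:,0]>100)&(f[:,:,1]<.5*f[:,:,0])&(f[:,:,2]<.5*f[:,:,0])
    P=np.array(np.nonzero(red))[::-1].T;g=tojig(J,cast(c,P,.0525))*1000
    k=np.abs(np.linalg.norm(g-[34,-105],axis=1)-48)<14
    if k.sum()==0: print(n,'none');continue
    m=g[k].mean(0);print(n,k.sum(),P[k].mean(0).round(1),m.round(1),'ang',np.arctan2(m[1]+105,m[0]-34).round(3),'r',np.hypot(m[1]+105,m[0]-34).round(1))
E
python3 look.py wrist:w9 top:t9 side:s9; python3 post.py t8 w8 w9 t9 s9
```

```text
t 13.97 tcp [624.8 204.9 153. ] jig [[ 102.  -109.8]] yawrel -0.6956 q [-0.     0.977 -0.213  0.   ] F [0.3 0.  0.5] gap -0.0003
t8 26 [339.1 177.4] [ 80.6 -95.1] ang 0.209 r 47.6
w8 none
w9 121 [257.8 222.4] [ 81.  -95.6] ang 0.197 r 47.9
t9 27 [339.  177.4] [ 80.6 -94.9] ang 0.214 r 47.7
s9 18 [237.5 159.2] [ 82.7 -86.3] ang 0.367 r 52.1
```

The post is at angle 0.20 (radius 47.9, expected 48). I'll descend behind it and then sweep it round along its arc.

Call:
carry_out(series="0 0 0.035 0 0 0 255;0 0 0.035 0 0 0 255;0 0 0.033 0 0 0 255;0 0 0.012 0 0 0 255;0 0 0 0 0 0 255;0 0 0 0 0 0 255")

```text
t: 14.62
tcp_pos: [0.6242, 0.2041, 0.0386]
orientation: [0.0, 0.977, -0.215, -0.0]
ft_force: [0.1, 0.4, 1.0]
finger_gap: -0.0001
gripper_force: 0.0
```

```bash
python3 look.py
```

```text
t 14.62 tcp [624.2 204.1  38.6] jig [[ 101.3 -110.3]] yawrel -0.6994 q [ 0.     0.977 -0.215 -0.   ] F [0.1 0.4 1. ] gap -0.0001
```

Call:
carry_out(series="-0.0088 0.0025 0 0 0 0 255;-0.003 -0.002 0 0 0 0 255;-0.003 -0.002 0 0 0 0 255;-0.0033 -0.0016 0 0 0 0 255;-0.0033 -0.0016 0 0 0 0 255;-0.0034 -0.001 0 0 0 0 255;-0.0034 -0.001 0 0 0 0 255;-0.0035 -0.0006 0 0 0 0 255;-0.0035 -0.0006 0 0 0 0 255;-0.0036 0 0 0 0 0 255;-0.0036 0 0 0 0 0 255;-0.0036 0.0006 0 0 0 0 255;-0.0036 0.0006 0 0 0 0 255;-0.0035 0.001 0 0 0 0 255;-0.0035 0.001 0 0 0 0 255;-0.0032 0.0016 0 0 0 0 255;-0.0032 0.0016 0 0 0 0 255;0 0 0 0 0 0 255;0 0 0 0 0 0 255")

```text
t: 16.2
tcp_pos: [0.567, 0.2318, 0.0381]
orientation: [0.0, 0.977, -0.215, -0.0]
ft_force: [1.0, -0.7, -0.3]
finger_gap: 0.0004
gripper_force: 0.0
```

```bash
python3 look.py wrist:w10 side:s10 top:t10; python3 post.py w10 s10 t10
```

```text
t 16.2 tcp [567.  231.8  38.1] jig [[ 53.4 -68.6]] yawrel -0.7001 q [ 0.     0.977 -0.215 -0.   ] F [ 1.  -0.7 -0.3] gap 0.0004
w10 none
s10 23 [258.7 166.7] [ 41.  -52.4] ang 1.438 r 53.0
t10 none
```

Call:
carry_out(series="-0.0033 0.0023 0 0 0 0 255;-0.0033 0.0023 0 0 0 0 255;-0.001 0 0 0 0 0 255;-0.001 0 0 0 0 0 255;0 0 0 0 0 0 255;0 0 0 0 0 0 255")

```text
t: 16.85
tcp_pos: [0.5594, 0.2306, 0.0387]
orientation: [0.0, 0.977, -0.215, 0.002]
ft_force: [5.6, -1.9, -2.6]
finger_gap: -0.0002
gripper_force: 3.4
```

```bash
python3 look.py side:s11; python3 post.py s11
```

```text
t 16.85 tcp [559.4 230.6  38.7] jig [[ 45.7 -67.8]] yawrel -0.7001 q [ 0.     0.977 -0.215  0.002] F [ 5.6 -1.9 -2.6] gap -0.0002
s11 28 [261.8 166.3] [ 34.1 -52.9] ang 1.569 r 52.1
```

The force of about 6 N shows the post is at its stop. I'll withdraw, rise and verify.

Call:
carry_out(series="0.003 0 0 0 0 0 255;0.01 0 0 0 0 0 255;0.015 0 0 0 0 0 255;0 0 -0.04 0 0 0 255;0 0 -0.04 0 0 0 255;0.02 0.02 -0.03 0 0 0 255;0.025 0.03 0 0 0 0 255;0.025 0.03 0 0 0 0 255;0 0 0 0 0 0 255;0 0 0 0 0 0 255")

```text
t: 17.73
tcp_pos: [0.6134, 0.1157, 0.1483]
orientation: [-0.0, 0.976, -0.217, -0.0]
ft_force: [-0.2, 0.5, -0.7]
finger_gap: -0.0003
gripper_force: 0.0
```

```bash
python3 look.py top:t12 wrist:w12; python3 post.py t12 w12; python3 -c "
from car import *
corners(dict(np.load('pics/t12.npz')),True)
a=cv2.imread('pics/t12.png')[140:305,190:385];b=cv2.imread('pics/w12.png')
o=np.zeros((384,800,3),np.uint8);o[:334,:395]=cv2.resize(a,(395,334),interpolation=cv2.INTER_CUBIC);o[:304,395:]=cv2.resize(b,(405,304));cv2.imwrite('pics/c12.png',o)"
```

```text
t 17.73 tcp [613.4 115.7 148.3] jig [[  67.6 -192.9]] yawrel -0.7036 q [-0.     0.976 -0.217 -0.   ] F [-0.2  0.5 -0.7] gap -0.0003
t12 22 [326.1 206.9] [ 33.8 -56.2] ang 1.575 r 48.8
w12 none
px [[341.0, 251.0], [274.0, 269.0], [260.0, 216.0], [329.0, 199.0]]
FL [52.8 65.1] FR [ 49.8 -70.3] NR [-50.4 -63.9] NL [-49.9  65.7] ctr [ 0.6 -0.8] yaw -0.013 -0.034 len 135.5 102.7
```

View pics/c12.png

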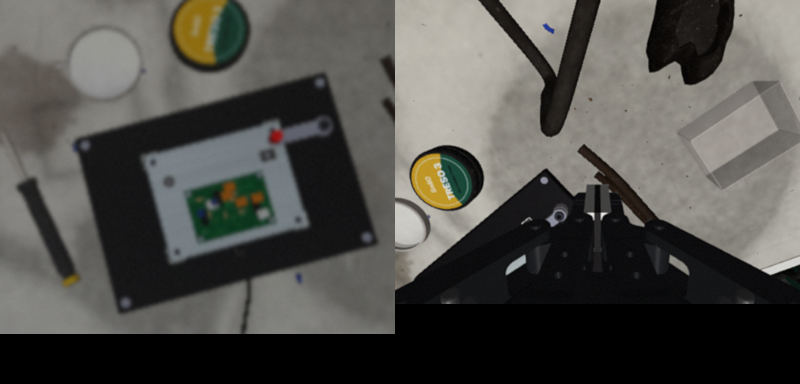

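The left picture shows the carrier seated square on the jig. The hole (168,181) and slot (267,156) are on their pins, the red post (276,136) is at angle 1.575 over the carrier, and the reel, loupe and pen have not moved. I'll hand in now.

```bash
python3 -c "
from plant import ctrl
print(ctrl.hand_in())"
```

```text
the job is handed in; nothing more can be done
None
```

The carrier is seated flat over both pins, the keeper is at its stop over the carrier (about 1.57 rad), the reel, magnifier and pen look undisturbed, and the job is handed in; hand-in returned no verdict.

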